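Change the dish on the imaging stage

ROBOT

A 6-joint arm with a two-finger parallel gripper is mounted at the origin on a cart in front of the work surface, level with it; the furniture and walls round the work are solid. World frame = base frame: x ahead of the robot, y to its left, z up, the work surface at z = 0. Lengths are in m, angles in degrees, forces in N, time in s.
With the tool pointing down it reaches from about 0.35 to 0.875 m from the base axis. Payload 4.2 kg.
Tool frame: the origin (TCP) lies midway between the tips of the shut fingers; the grasp point (between the pads) lies 19 mm behind it; y points along the fingers, z is the direction in which the jaws open and shut, and the axes are right-handed (so a half turn about y gives the same grasp; the last joint's range is limited). The gripper opens to 87 mm and grips with 3 to 60 N. Pads are 19 mm wide; open, the fingers measure 117 mm over their backs; the gripper's body (75 mm by 190 mm) begins 51 mm behind the grasp point.
Start: joints at [14.817, 22.042, 0.453, 0, -68.411, -14.817], TCP at [0.625, 0, 0.223] pointing down, gripper open.
Joint ranges: [-179.83, 179.83], [-69.29, 118.12], [-61.27, 80.66], [-181.25, 117.63], [-171.15, -9.14], [-177.46, 177.46]. Speed limits (degrees/s): [159.86, 159.86, 180, 180, 180, 180].

INTERFACE

Orientations are given as [roll, pitch, yaw] about the fixed x, y, z axes, in that order (R = Rz(yaw) Ry(pitch) Rx(roll)).
In Python, from workcell import env gives the robot as it stands. The module is installed in compiled form; this text tells all that it offers. Calls block until the motion is done:
- env.goto(position, orientation): joint-space move of the TCP to a pose.
- env.move_straight(position, rotation=None, rate=0.15, force_limit=None): straight line of the TCP; rotation=None keeps the orientation; rate is the mean speed in m/s. With force_limit (N) it stops when the force on the tool has changed by that much, and returns True; else False.
- env.set_joints(angles): joint-space move.
- env.gripper_to(opening, grasp_force=None): opening from 0.0 (shut) to 1.0 (fully open); grasp_force is the grip in N (None keeps the last); returns when the fingers have stopped.
- env.dwell(seconds).
- env.inverse_kinematics(position, orientation): joint angles nearest the present ones, or None.
- env.read_state(): the state.
- env.grab_frame(name): name is "scene" or "side" or "wrist"; returns a dict with "image" (384x512x3 uint8, blue, green, red), "fx", "fy", "cx", "cy" (pixels), "position" and "orientation" of the camera in the world. Camera axes: x right, y up, looking along -z (the intrinsics and any distortion apply to the point x, -y, -z); pixel columns grow to the right and rows downward; lengths in m; the calibration is good to about 2 mm. A picture is of the moment at which its call begins. There is no depth.
A pose or a line that the arm cannot do raises env.Unreachable and nothing moves.
- env.close_job(): hands the job in, once; it reports no verdict.
Trained networks look in a picture, given as the dict that the camera call returned (one of the last four; its "shot" number tells which), for a name from the list of things; names that differ only in an ending like _2 or _b are one class to them, and where a whole thing is asked for, a point or a joint stands for the part that bears it (a point fixed in the world has none). Each returns a list of dicts, best first, with "score" (0 to 1); they miss things now and then, are a little off and sometimes report something else, mostly with a low value. They report only what shows in the picture. A call takes as long as a camera call. They do not tell look-alikes from the thing itself.
- env.search_frame(picture, thing): "xyz" ([x, y, z] in m, in world coordinates, good to about 4 mm: the middle of the surface that is visible of it).
- env.trace(picture, thing): "mask" (384x512 bool, what is visible of it).
The state is a dict: "clock": time; "joint_positions": joint angles; "qvel": joint speeds; "joint_torque": joint torques, N m; "position": TCP position; "tool_rot": TCP orientation; "force": force on the tool from outside, world axes, zero at the start; "wrist_torque": the same for the moment, N m; "opening": opening from 0.0 (shut) to 1.0 (fully open).
Only numpy, scipy, OpenCV 4.12 (cv2) and the standard library are available. Lean on these libraries where they do the work, as an engineer would, in place of code of your own. Each camera call takes 0.05 s, during which the arm holds its last target.

TASK

Change the dish on the imager: turn the stage collar to open the three stops, take the wide dish off the stage and put it down flat on the steel tray, set the small dish from the tray in the middle of the stage, and turn the collar the other way to its last click so that the stops close in and hold the small dish centred. Keep both dishes level all the way, and do not knock over or shift the vial on the tray or the two bottles on the bench.

Things in the scene. Friction and masses are not known exactly. Their poses are not given: they have to be found in the camera images.
- imager: Dish imager, one fixed machine, origin under its stage axis on the bench. White base 200 mm wide, from 120 mm before to 150 mm behind the axis, 38 mm high; electronics housing across the rear 108 mm high, its front face 87 mm behind the axis. z up, x to the machine's rear, y to the left seen from its lever side. A collar ring turns round the barrel under the stage plate
- stage_centre (a point): Centre of the flat top of the imager's round aluminium stage plate (132 mm diameter, top 80 mm over the bench); axes as the imager's. Three steel stops stand on it. Open fingers fit down beside a dish, between the stops, along the lines through this point at 30, 90 or 150 degrees from the x axis (counter-clockwise from above)
- stop_face (a point): Foot of the inner face of one of the three stops (11 mm wide, 33 mm high), which stand at 0 (this one), 120 and 240 degrees from the imager's x axis and slide in and out together as the collar turns: faces 42 mm from the centre when open, 33.5 at the middle click, 26.5 closed. A lip 28 mm over the plate juts 3 mm further in over a dish's lid: lift a dish out or put one in with the stops open
- collar (a joint): Angle of the collar, rad. 0 as found: middle click, stops round the wide dish. Grows clockwise seen from above: +0.5 is the last click (stops closed round the small dish), -0.6 the open click; end stops just beyond. Near a click (0.08 rad) a spring draws it in and holds it: about 4 N at the post to leave or enter a click, 1 N between. Turned by the post on its lever
- collar_post (a point): Upright black grip post on the end of the collar's lever, round, 13 to 17 mm thick, its axis 95 mm from the stage axis. This point is on its axis, 92 mm over the bench; the post's top is at 113 mm, the lever's top at 60 mm. At collar angle 0 it lies straight in front of the stage centre (imager's -x); it travels on a circle round the stage axis
- wide_dish_centre (a point): Wide white dish with lid, round, 66 mm diameter, 26 mm high, 50 to 100 g, clear lid, on the stage at the start, held by the stops. This point is its centre, half-way up
- small_dish_centre (a point): Small white dish with lid, round, 52 mm diameter, 26 mm high, 40 to 80 g, clear lid, standing near one end of the tray at the start. This point is its centre, half-way up
- tray_floor (a point): Centre of the inner floor (3 mm over the bench) of a fixed stainless tray, 174 x 264 mm inside, rim 11.5 mm over the bench. z up, x across the tray (short way), y along it. The small dish stands 75 to 90 mm from this point along y at one end, the vial at the other end; the middle is free
- vial_middle (a point): Glass vial, 28 mm diameter, 59 mm high, standing on the tray near the other end; leave it. This point is on its axis 30 mm above its foot
- bottle_middle (a point): White reagent bottle with blue cap, 57 mm diameter, 100 mm high, standing on the bench between machine and tray, on the robot's side; leave it. This point is on its axis, half-way up
- squeeze_bottle_middle (a point): White wash bottle with bent spout, 62 mm diameter, 206 mm high, standing at the back between machine and tray; leave it. This point is on its axis 100 mm up
Things that resemble listed ones, but are neither listed nor needed, are in the scene too. What is shaped like the part that bears wide_dish_centre but red or yellow is not meant.

How it is judged:
By the outcome, as a careful person would: the job done as asked, in the order asked, and still so for the second after the job is handed in, with the robot touching nothing.
It also fails if it takes over 70 s, if anything falls off the work surface, if the arm or the gripper's body presses on something with over 40 N, if the wrist force passes 120 N, or if a joint passes its speed limit or range.

## Working session

There is one attempt and no reset: what is moved stays moved. The work goes in short steps, each a Python script; the robot and the scene stay as the last script left them, time stands still between calls to the robot, and variables do not carry over. Pictures are saved under pics/ and viewed, and the job is handed in when it is done.

```bash
mkdir -p pics; ls; python3 - <<'E'
from workcell import env
import cv2, numpy as np
s=env.read_state(); print({k:np.round(v,3).tolist() for k,v in s.items()})
for n in ["scene","side","wrist"]:
    p=env.grab_frame(n); cv2.imwrite(f"pics/a_{n}.png",p["image"])
    print(n,p["shot"],p["fx"],p["fy"],p["cx"],p["cy"],np.round(p["position"],3),np.round(p["orientation"],2),[k for k in p])
    for t in ["collar_post","wide_dish_centre","small_dish_centre","vial_middle","bottle_middle","squeeze_bottle_middle","stage_centre","tray_floor","stop_face","imager"]:
        try: print(t,[(np.round(d["xyz"],3).tolist(),round(d["score"],2)) for d in env.search_frame(p,t)])
        except Exception as e: print(t,repr(e))
E
```

```text
pics
{'clock': 0.0, 'joint_positions': [14.818, 22.092, 0.379, -0.029, -68.411, -14.816], 'qvel': [-0.044, -0.007, -0.078, 0.054, -0.077, 0.134], 'joint_torque': [0.001, -39.066, 18.74, 4.22, 0.011, -0.0], 'position': [0.624, 0.0, 0.221], 'tool_rot': [-89.873, 0.005, 89.991], 'force': [0.408, -0.69, 0.724], 'wrist_torque': [0.025, -0.012, -0.041], 'opening': 1.0}
scene 1 475.9399425537385 475.9399425537385 252.81569305162387 190.86957764184436 [-0.326 -0.643  1.236] [ 43.72  -0.24 -52.68] ['image', 'fx', 'fy', 'cx', 'cy', 'position', 'orientation', 'shot']
collar_post [([0.496, -0.257, 0.058], 0.79)]
wide_dish_centre [([0.551, -0.266, 0.104], 0.75), ([0.349, -0.221, 0.024], 0.69), ([0.795, -0.288, 0.022], 0.63), ([0.367, 0.092, 0.03], 0.59)]
small_dish_centre [([0.557, 0.319, 0.028], 0.62)]
vial_middle [([0.497, -0.252, 0.063], 0.51)]
bottle_middle [([0.406, -0.021, 0.063], 0.96), ([0.56, 0.316, 0.028], 0.44)]
squeeze_bottle_middle [([0.726, -0.012, 0.094], 0.74)]
stage_centre [([0.553, -0.292, 0.058], 0.69), ([0.406, -0.018, 0.061], 0.47)]
tray_floor [([0.551, 0.217, 0.008], 0.58)]

[... 933 characters left out ...]
 -0.211, 0.047], 0.92)]
wrist 3 313.3049362759883 313.3049362759883 260.8220404776727 191.27541757741926 [ 0.625 -0.082  0.385] [-1.7120e+01  2.0000e-02 -1.7998e+02] ['image', 'fx', 'fy', 'cx', 'cy', 'position', 'orientation', 'shot']
collar_post []
wide_dish_centre [([0.568, -0.071, 0.031], 0.75), ([0.379, 0.08, 0.029], 0.63)]
small_dish_centre []
vial_middle [([0.559, 0.135, 0.022], 0.7)]
bottle_middle [([0.437, -0.008, 0.072], 0.97)]
squeeze_bottle_middle [([0.733, -0.014, 0.13], 0.73), ([0.505, -0.161, 0.037], 0.55)]
stage_centre [([0.506, -0.162, 0.037], 0.57)]
tray_floor [([0.575, 0.148, 0.007], 0.73)]
stop_face []
imager [([0.512, -0.161, 0.039], 0.92), ([0.731, -0.015, 0.132], 0.67)]
```

View pics/a_scene.png

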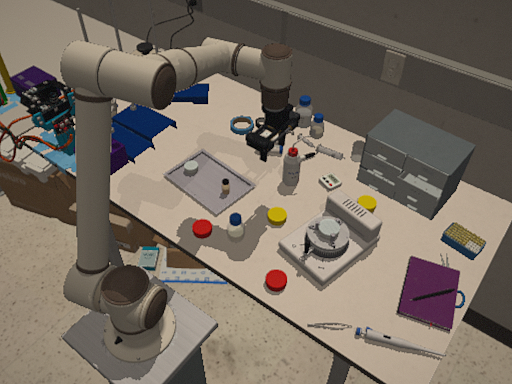

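View pics/a_side.png

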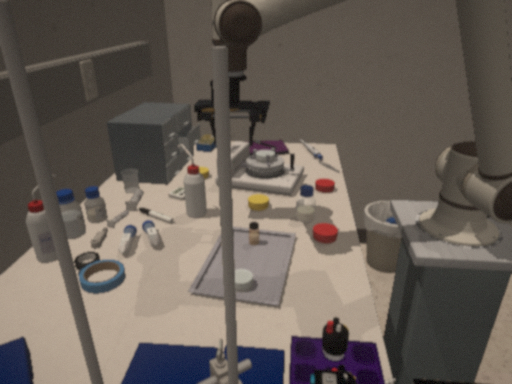

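View pics/a_wrist.png

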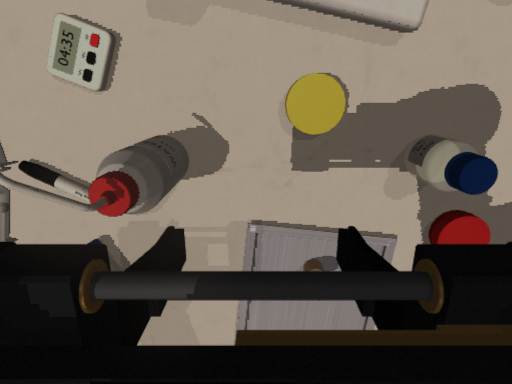

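```bash
cat > h.py <<'E'
from workcell import env
import cv2, numpy as np
from scipy.spatial.transform import Rotation as R
def st():
    s=env.read_state(); print("t",round(s["clock"],2),"pos",np.round(s["position"],4).tolist(),"rot",np.round(s["tool_rot"],1).tolist(),"F",np.round(s["force"],1).tolist(),"op",round(float(s["opening"]),3),"q",np.round(s["joint_positions"],0).tolist()); return s
def grab(n,f,scale=1,crop=None):
    p=env.grab_frame(n); im=p["image"]
    if crop: a,b,c,d=crop; im=im[b:d,a:c]
    cv2.imwrite("pics/"+f,cv2.resize(im,None,fx=scale,fy=scale,interpolation=cv2.INTER_CUBIC)); return p
def rot(p): return R.from_euler('xyz',p["orientation"],degrees=True).as_matrix()
def pix2plane(p,u,v,z):
    d=rot(p)@np.array([(u-p["cx"])/p["fx"],-(v-p["cy"])/p["fy"],-1.0]); o=np.array(p["position"])
    return o+d*(z-o[2])/d[2]
def proj(p,X):
    c=rot(p).T@(np.array(X)-np.array(p["position"])); return np.array([p["cx"]+p["fx"]*c[0]/-c[2],p["cy"]-p["fy"]*c[1]/-c[2]])
def see(p,ts):
    for t in ts: print(t,[(np.round(d["xyz"],3).tolist(),round(d["score"],2)) for d in env.search_frame(p,t)])
E
python3 - <<'E'
from h import *
import pickle
env.goto([0.56,-0.20,0.36],[-90,0,90]); st()
p=grab("wrist","b_wrist.png",1.5); pickle.dump(p,open("pb.pkl","wb"))
see(p,["collar_post","wide_dish_centre","stage_centre","stop_face","imager"])
print(np.round(p["position"],3),p["orientation"])
p2=grab("scene","b_scene.png",4,(230,120,400,260)); pickle.dump(p2,open("pbs.pkl","wb"))
see(p2,["collar_post","wide_dish_centre","stop_face","small_dish_centre","tray_floor","vial_middle"])
E
```

```text
t 2.63 pos [0.56, -0.1991, 0.3586] rot [-89.9, -0.1, 90.0] F [-0.6, 0.9, -0.8] op 1.001 q [-4.0, 16.0, 10.0, -0.0, -85.0, 4.0]
collar_post [([0.476, -0.248, 0.078], 0.81)]
wide_dish_centre [([0.362, -0.215, 0.025], 0.81), ([0.563, -0.074, 0.029], 0.69), ([0.792, -0.286, 0.023], 0.63), ([0.564, -0.266, 0.108], 0.62), ([0.386, 0.107, 0.024], 0.54), ([0.6, -0.288, 0.08], 0.39)]
stage_centre [([0.554, 0.137, 0.03], 0.73), ([0.593, -0.282, 0.083], 0.63)]
stop_face [([0.596, -0.277, 0.117], 0.65)]
imager [([0.6, -0.288, 0.079], 0.92)]
[ 0.56  -0.281  0.521] [-1.71846522e+01 -9.40095970e-02 -1.79942468e+02]
collar_post [([0.499, -0.255, 0.063], 0.8), ([0.552, -0.295, 0.054], 0.37)]
wide_dish_centre [([0.555, -0.268, 0.106], 0.91), ([0.366, 0.09, 0.026], 0.87), ([0.346, -0.218, 0.029], 0.6), ([0.56, -0.075, 0.026], 0.55), ([0.796, -0.29, 0.024], 0.52)]
stop_face []
small_dish_centre [([0.56, 0.316, 0.027], 0.42)]
tray_floor [([0.551, 0.219, 0.006], 0.63)]
vial_middle []
```

View pics/b_wrist.png

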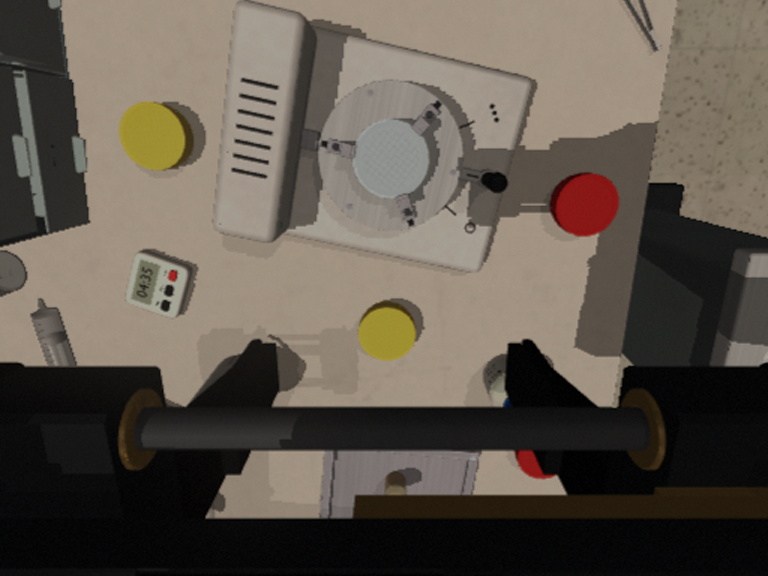

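View pics/b_scene.png

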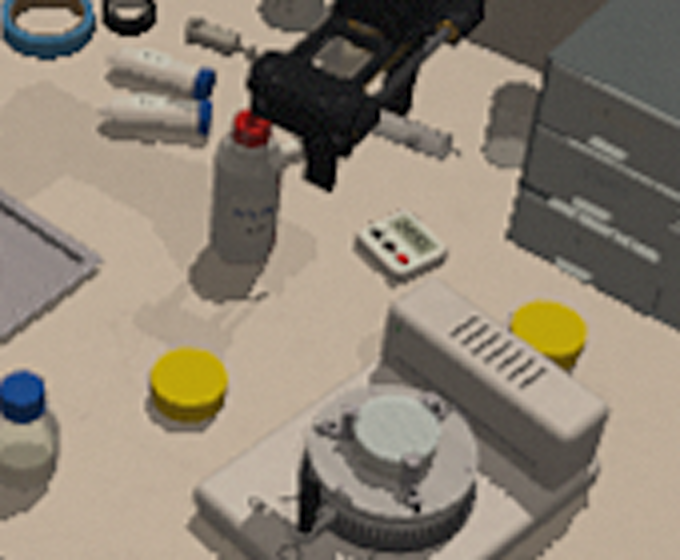

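The wrist picture shows the imager with its plate at about (393,156), the dish lid at (391,159), the post top at (494,181), and the front base corners at (533,78) and (475,270), all in 1.5x pixels. Next I fit its pose.

```bash
python3 - <<'E'
from h import *
import pickle
p=pickle.load(open("pb.pkl","rb")); im=p["image"]
f=lambda u,v,z: np.round(pix2plane(p,(u+.5)/1.5-.5,(v+.5)/1.5-.5,z),4)
print("lid",f(391,159,.106))
print("post",f(494,181,.113))
a,b=f(533,78,.038),f(475,270,.038); print("corners",a,b,np.linalg.norm(a-b), np.degrees(np.arctan2(*(a-b)[:2][::-1])))
c,d=f(302,240,.108),f(312,25,.108)
print("plate l r t b",f(318,157,.08),f(468,157,.08),f(393,80,.08),f(393,232,.08))
# lid: light-bluish colour segmentation
hsv=cv2.cvtColor(im,cv2.COLOR_BGR2HSV)
for q in [(160,106),(165,100),(255,105),(280,80),(230,70)]:
    print(q,im[q[1],q[0]],hsv[q[1],q[0]])
ds=[d for d in env.trace(p,"wide_dish_centre")] if False else []
E
```

```text
lid [ 0.5596 -0.2673  0.106 ]
post [ 0.4722 -0.2496  0.113 ]
corners [ 0.4254 -0.339   0.038 ] [ 0.4702 -0.1512  0.038 ] 0.19306962474713626 -103.41724279830972
plate l r t b [ 0.6256 -0.2681  0.08  ] [ 0.49   -0.2682  0.08  ] [ 0.5579 -0.3323  0.08  ] [ 0.5576 -0.1997  0.08  ]
(160, 106) [139 151 162] [ 16  36 162]
(165, 100) [139 150 162] [ 14  36 162]
(255, 105) [143 145 143] [ 60   4 145]
(280, 80) [117 119 126] [  7  18 126]
(230, 70) [133 141 147] [ 17  24 147]
```

```bash
python3 - <<'E'
from h import *
import pickle
p=env.grab_frame("wrist"); pickle.dump(p,open("pc.pkl","wb"))
for t in ["wide_dish_centre","stage_centre","collar_post","imager"]:
    for d in env.trace(p,t):
        m=d["mask"].astype(np.uint8); ys,xs=np.nonzero(m)
        print(t,round(d["score"],2),m.sum(),xs.min(),xs.max(),ys.min(),ys.max(),xs.mean().round(1),ys.mean().round(1))
        if t!="imager":
            cs,_=cv2.findContours(m,0,1); c=max(cs,key=cv2.contourArea); print("   circ",cv2.minEnclosingCircle(c), cv2.fitEllipse(c) if len(c)>5 else 0)
E
```

```text
wide_dish_centre 0.94 1552 366 411 116 157 389.0 136.4
   circ ((388.8157958984375, 135.42105102539062), 23.094879150390625) ((388.9800720214844, 136.42593383789062), (41.705322265625, 45.494998931884766), 81.13859558105469)
wide_dish_centre 0.77 1110 239 275 202 238 257.5 220.6
   circ ((258.0, 220.5), 19.602394104003906) ((257.43768310546875, 220.560546875), (35.994571685791016, 37.45891189575195), 144.14840698242188)
wide_dish_centre 0.74 1707 82 129 69 113 104.8 91.3
   circ ((105.0, 91.0), 25.000099182128906) ((104.7590103149414, 91.2567138671875), (42.70511245727539, 48.96369934082031), 119.83122253417969)
wide_dish_centre 0.7 2004 235 285 81 131 259.9 106.5
   circ ((259.8585510253906, 106.17804718017578), 25.850753784179688) ((259.8995666503906, 106.46117401123047), (49.0782470703125, 50.304195404052734), 170.7606201171875)
wide_dish_centre 0.66 221 344 362 300 319 352.3 309.0
   circ ((353.0, 309.5), 12.419842720031738) ((352.25732421875, 308.9548645019531), (10.912254333496094, 23.976316452026367), 144.38064575195312)
stage_centre 0.79 24878 143 354 2 180 239.8 94.4
   circ
[... 159 characters left out ...]
4766)
stage_centre 0.48 2048 236 285 81 132 260.4 106.3
   circ ((260.0433654785156, 106.26300811767578), 26.22657585144043) ((260.44140625, 106.30931854248047), (48.98004150390625, 51.48197937011719), 176.0052490234375)
collar_post 0.71 319 307 337 113 128 322.8 119.9
   circ ((322.41339111328125, 118.72834777832031), 15.510080337524414) ((323.2674865722656, 120.12613677978516), (11.7939453125, 33.32765197753906), 105.5298080444336)
collar_post 0.39 25010 143 354 2 181 240.0 94.4
   circ ((239.56375122070312, 91.00238037109375), 119.38107299804688) ((240.1844024658203, 94.68190002441406), (163.73963928222656, 232.1613311767578), 104.22848510742188)
imager 0.66 25267 143 354 2 181 239.9 94.5
```

```bash
cat >> h.py <<'E'
def wire(p,f,cx,cy,th,collar,rstop,crop=(140,0,360,190),s=3.6):
    a,b,c,d=crop; im=cv2.resize(p["image"][b:d,a:c],None,fx=s,fy=s,interpolation=cv2.INTER_CUBIC)
    Rz=R.from_euler('z',th,degrees=True).as_matrix()
    def P(X): 
        u=proj(p,Rz@np.array(X,float)+[cx,cy,0]); return tuple(np.round(((u-[a,b]+.5)*s)*16).astype(int).tolist())
    def line(pts,col,cl=True): cv2.polylines(im,[np.array([P(x) for x in pts])],cl,col,1,cv2.LINE_AA,4)
    circ=lambda r,z,x0=0,y0=0:[(x0+r*np.cos(t),y0+r*np.sin(t),z) for t in np.linspace(0,2*np.pi,60,endpoint=False)]
    line(circ(.066,.08),(0,0,255)); line(circ(.033,.106),(0,255,0))
    line([(-.12,-.1,.038),(-.12,.1,.038),(.15,.1,.038),(.15,-.1,.038)],(255,0,0))
    line([(.087,-.1,.108),(.087,.1,.108)],(255,0,0))
    px,py=-.095*np.cos(collar),.095*np.sin(collar)
    line(circ(.0075,.113,px,py),(255,0,255)); line([(px,py,.06),(px,py,.113)],(255,0,255))
    for k in (0,120,240):
        q=R.from_euler('z',k,degrees=True).as_matrix()
        line([q@x for x in [(rstop-.003,-.0055,.113),(rstop-.003,.0055,.113),(rstop+.01,.0055,.113),(rstop+.01,-.0055,.113)]],(0,255,255))
    cv2.imwrite("pics/"+f,im)
E
python3 - <<'E'
from h import *
import pickle
p=pickle.load(open("pc.pkl","rb"))
wire(p,"w1.png",.559,-.267,-12,0,.0335)
E
```

```text
(no output)
```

View pics/w1.png

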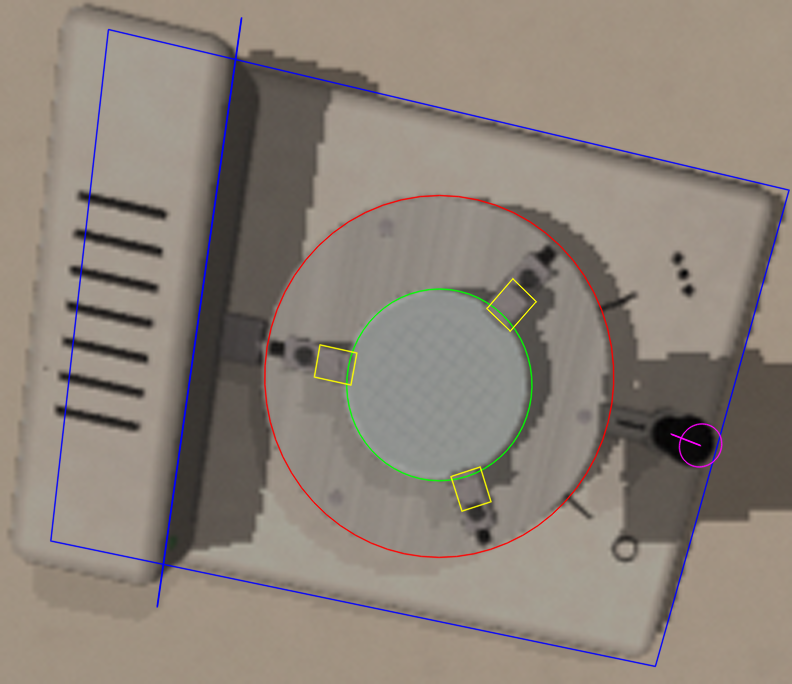

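The overlay fits (stage centre 0.559, -0.267, yaw about -12°; post top within 1 mm). Now I grip the post and open the stops.

```bash
cat >> h.py <<'E'
C=np.array([.5592,-.267]); TH=-12.0
def post(c,z):
    a=np.radians(TH+180)-c; return [C[0]+.095*np.cos(a),C[1]+.095*np.sin(a),z]
def pyaw(c): return TH-np.degrees(c)
E
python3 - <<'E'
from h import *
for c in (0,-.6,.5):
    print(c,np.round(post(c,.072),3),env.inverse_kinematics(post(c,.072),[-90,0,pyaw(c)]))
env.goto(post(0,.16),[-90,0,pyaw(0)]); st()
env.gripper_to(.5)
print(env.move_straight(post(0,.073),rate=.12,force_limit=12)); st()
p=grab("scene","c_scene.png",4,(270,160,400,290))
E
```

```text
0 [ 0.466 -0.247  0.072] [-1.03105725e+01  2.20748073e+01 -2.43590293e+01 -2.54444375e-14
 -4.35661634e+01 -9.16894275e+01]
-0.6 [ 0.471 -0.303  0.072] [-16.18143592  24.69855594 -19.74751367   0.         -45.55393039
 -51.44109637]
0.5 [ 0.487 -0.205  0.072] [-5.23673458e+00  2.21368749e+01 -2.42515921e+01 -2.54444375e-14
 -4.36115330e+01 -1.25411155e+02]
t 5.02 pos [0.4669, -0.2474, 0.1605] rot [-90.0, -0.1, -12.0] F [0.2, 0.6, 0.5] op 1.0 q [-10.0, 16.0, -18.0, 0.0, -56.0, -92.0]
False
t 6.88 pos [0.4669, -0.2474, 0.0736] rot [-90.0, -0.1, -12.0] F [-0.4, 0.1, -0.6] op 0.497 q [-10.0, 22.0, -24.0, 0.0, -44.0, -92.0]
```

View pics/c_scene.png

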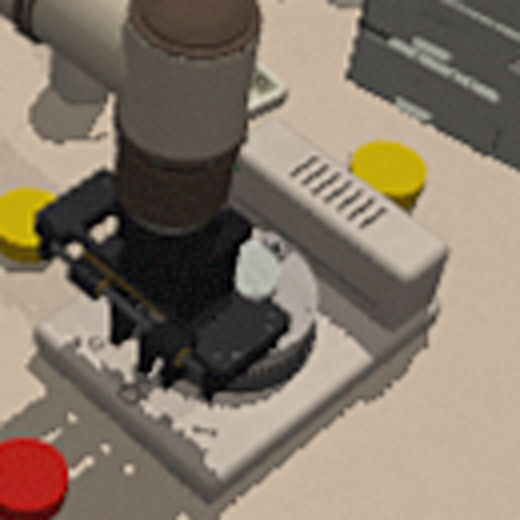

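Descent met no contact, and the fingers straddle the post (around (150,340)). Closing gently and turning.

```bash
python3 - <<'E'
from h import *
env.gripper_to(0.0,grasp_force=10); s=st()
print("thickness mm",87*s["opening"])
if .1<s["opening"]<.24:
    for c in (-.15,-.3,-.45,-.6):
        env.move_straight(post(c,.073),rotation=[-90,0,pyaw(c)],rate=.08); st()
E
```

```text
t 7.53 pos [0.4663, -0.2472, 0.0732] rot [-90.0, -0.0, -12.0] F [-0.6, 1.3, 1.2] op 0.174 q [-10.0, 22.0, -24.0, -0.0, -44.0, -92.0]
thickness mm 15.161003336373504
t 7.86 pos [0.4645, -0.2617, 0.0732] rot [-90.0, -0.0, -3.5] F [-0.5, -1.6, -0.1] op 0.178 q [-12.0, 22.0, -24.0, 0.0, -44.0, -82.0]
t 8.18 pos [0.4649, -0.2756, 0.0732] rot [-90.0, -0.0, 5.0] F [0.6, 0.1, 2.1] op 0.177 q [-13.0, 23.0, -23.0, 0.0, -44.0, -72.0]
t 8.51 pos [0.4672, -0.2894, 0.0731] rot [-90.0, -0.0, 13.6] F [0.4, -0.5, 2.5] op 0.176 q [-15.0, 24.0, -21.0, 0.0, -45.0, -62.0]
t 8.83 pos [0.4717, -0.3029, 0.0731] rot [-90.0, -0.0, 22.2] F [1.3, 0.7, 2.8] op 0.181 q [-16.0, 25.0, -20.0, -0.0, -46.0, -52.0]
```

```bash
python3 - <<'E'
from h import *
import pickle
env.gripper_to(.5); 
env.move_straight(post(-.6,.16),rate=.2)
env.goto([0.56,-0.20,0.36],[-90,0,90]); st()
p=env.grab_frame("wrist"); pickle.dump(p,open("pd.pkl","wb"))
wire(p,"w2.png",*C,TH,-.6,.042)
E
```

```text
t 11.16 pos [0.5594, -0.1999, 0.3576] rot [-89.8, -0.1, 89.9] F [-0.7, -0.5, -0.3] op 0.501 q [-4.0, 16.0, 10.0, -0.0, -85.0, 4.0]
```

View pics/w2.png

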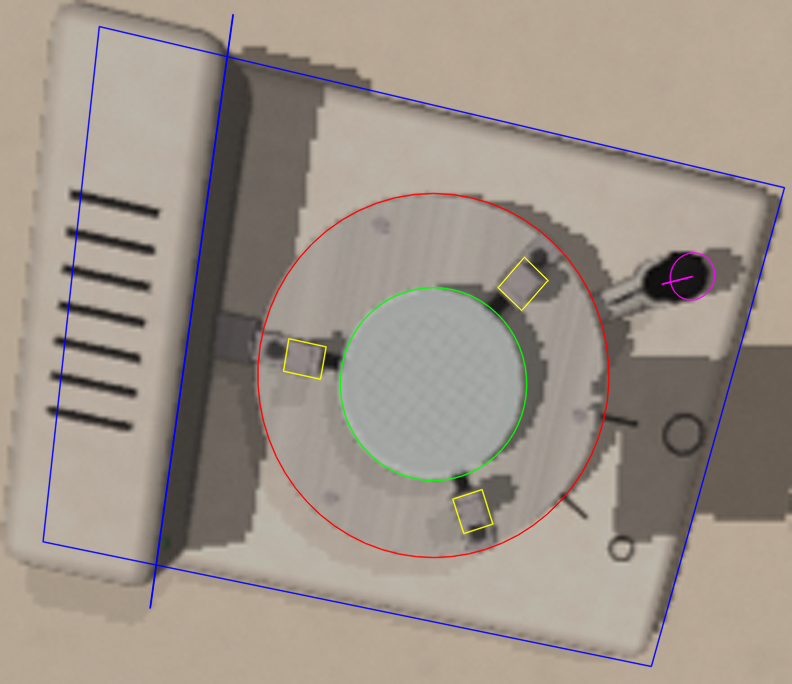

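Stops and post match the open model (stops at yellow boxes, post at (690,276)). Taking the wide dish along the 30° line.

```bash
python3 - <<'E'
from h import *
env.gripper_to(1.0)
env.goto([*C,.20],[-90,0,TH+120]); st()
print(env.move_straight([*C,.130],rate=.15)); 
print(env.move_straight([*C,.085],rate=.05,force_limit=6)); s=st()
p=grab("scene","e_scene.png",4,(270,160,400,290))
if s["position"][2]<.09:
    env.gripper_to(0,grasp_force=15); s=st(); print("width",87*s["opening"])
E
```

```text
t 12.92 pos [0.5602, -0.2674, 0.2014] rot [-90.1, 0.1, 108.0] F [0.5, 0.7, 1.0] op 1.001 q [-11.0, 22.0, -2.0, 0.0, -65.0, 29.0]
False
False
t 14.58 pos [0.5595, -0.2671, 0.0854] rot [-90.0, 0.0, 108.0] F [0.0, 1.1, -0.1] op 1.002 q [-11.0, 29.0, -10.0, 0.0, -51.0, 29.0]
t 15.15 pos [0.5593, -0.267, 0.0851] rot [-90.0, 0.0, 108.0] F [-0.6, 0.1, 1.1] op 0.751 q [-11.0, 29.0, -10.0, 0.0, -51.0, 29.0]
width 65.37076828576555
```

View pics/e_scene.png

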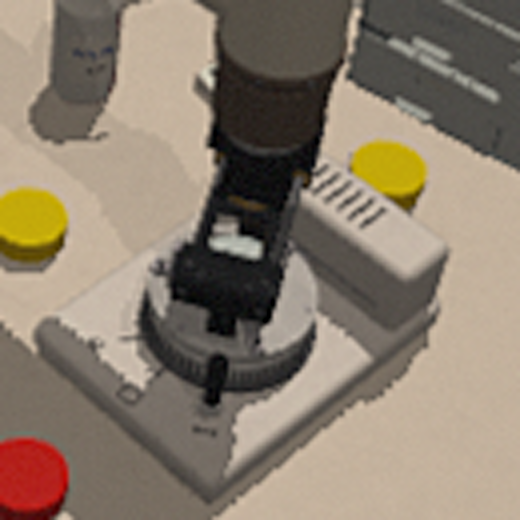

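```bash
python3 - <<'E'
from h import *
import pickle
env.move_straight([*C,.10],rate=.06)
env.move_straight([*C,.30],rate=.2); s=st(); print("width",87*s["opening"])
env.move_straight([.55,.32,.36],rotation=[-90,0,90],rate=.3); s=st(); print("width",87*s["opening"])
p=grab("wrist","f_wrist.png",1.5); pickle.dump(p,open("pf.pkl","wb"))
see(p,["small_dish_centre","vial_middle","tray_floor"])
for t in ["small_dish_centre","tray_floor","vial_middle"]:
    for d in env.trace(p,t):
        m=d["mask"].astype(np.uint8); ys,xs=np.nonzero(m)
        print(t,round(d["score"],2),m.sum(),xs.min(),xs.max(),ys.min(),ys.max(),xs.mean().round(1),ys.mean().round(1))
p=grab("scene","f_scene.png",4,(120,120,300,260)); pickle.dump(p,open("pfs.pkl","wb"))
E
```

```text
t 16.7 pos [0.5586, -0.2667, 0.2984] rot [-89.9, -0.1, 108.0] F [-0.8, 0.2, -0.2] op 0.749 q [-11.0, 19.0, 7.0, -0.0, -78.0, 29.0]
width 65.14457837380051
t 18.82 pos [0.5501, 0.319, 0.3603] rot [-90.0, 0.0, 89.9] F [0.5, 0.4, -0.8] op 0.754 q [45.0, 20.0, 17.0, 0.0, -87.0, -45.0]
width 65.56372968127661
small_dish_centre [([0.568, 0.317, 0.026], 0.79)]
vial_middle [([0.556, 0.153, 0.063], 0.76)]
tray_floor [([0.559, 0.222, 0.007], 0.9)]
small_dish_centre 0.66 819 236 268 132 164 252.1 148.0
tray_floor 0.56 21694 187 331 0 184 254.8 85.6
vial_middle 0.82 448 248 267 12 39 257.5 25.5
```

View pics/f_wrist.png

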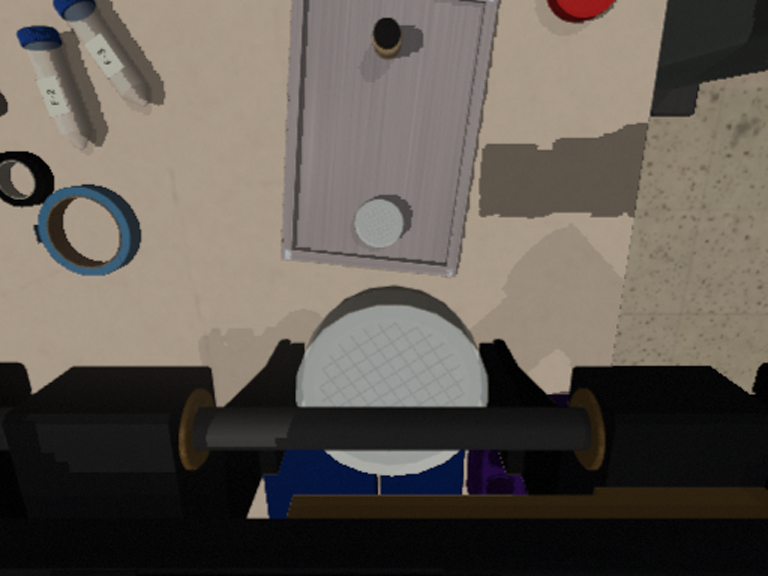

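View pics/f_scene.png

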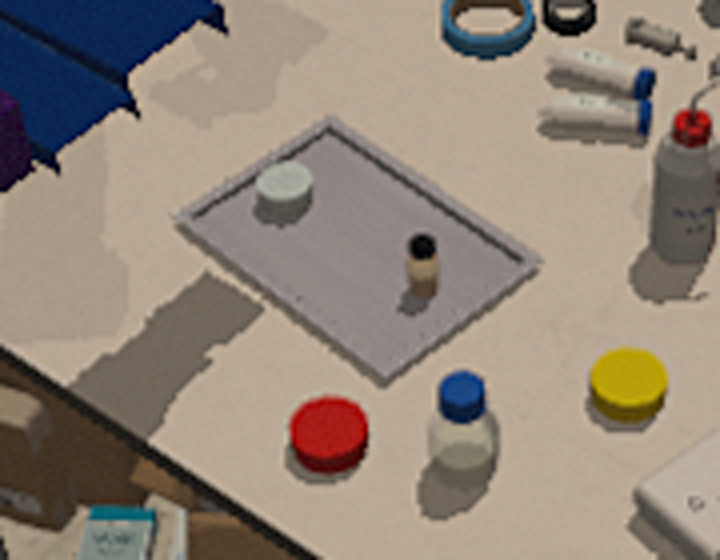

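The wrist picture shows the small dish at (379,223), the vial cap at (387,32), and the tray end corners at (285,258) and (455,274). The wide dish is level in the jaws.

```bash
python3 - <<'E'
from h import *
import pickle
p=pickle.load(open("pf.pkl","rb"))
f=lambda u,v,z: np.round(pix2plane(p,(u+.5)/1.5-.5,(v+.5)/1.5-.5,z),4)
sd=pix2plane(p,252.1,148,.028); print("small",sd.round(4), "w", pix2plane(p,268.5,148,.029)-pix2plane(p,235.5,148,.029))
print("vialtop",f(387,31,.06))
a,b=f(285,259,.0115),f(456,275,.0115); print(a,b,np.linalg.norm(a-b))
e1,e2=f(302,5,.0115),f(490,5,.0115); print(e1,e2, "edge angs",[np.degrees(np.arctan2(*(q)[:2][::-1])) for q in (a-e1,b-e2,a-b)])
x=(a-b)[:2]/np.linalg.norm((a-b)[:2]); y=np.array([-x[1],x[0]]); 
mid=(a+b)[:2]/2
ctr=mid-y*.1345; print("xaxis",x,"tray centre est",ctr, "small along y",(sd[:2]-ctr)@y,(sd[:2]-ctr)@x)
v=f(387,31,.06)[:2]; print("vial",(v-ctr)@y,(v-ctr)@x)
q=pickle.load(open("pfs.pkl","rb"))
g=lambda u,v,z: np.round(pix2plane(q,120+(u+.5)/4-.5,120+(v+.5)/4-.5,z),4)
cs=[g(332,117,.0115),g(540,262,.0115),g(384,385,.0115),g(175,217,.0115)]; print("scene corners",*cs,"mean",np.mean(cs,0)); print(g(285,181,.029),g(422,244,.06))
E
```

```text
small [0.5636 0.3176 0.028 ] w [-5.21547113e-02  3.00310130e-05  0.00000000e+00]
vialtop [0.5536 0.1432 0.06  ]
[0.6688 0.3614 0.0115] [0.4771 0.3801 0.0115] 0.1926099166709751
[0.6356 0.111  0.0115] [0.4551 0.1111 0.0115] edge angs [np.float64(82.44732716142686), np.float64(85.32450559282671), np.float64(-5.571475694448262)]
xaxis [ 0.99527586 -0.09708742] tray centre est [0.55989174 0.2368854 ] small along y 0.08071359822481954 -0.004117852840961101
vial -0.09385366298991775 0.0028336547226296286
scene corners [0.6691 0.3547 0.0115] [0.6352 0.0754 0.0115] [0.4384 0.092  0.0115] [0.4766 0.3768 0.0115] mean [0.554825 0.224725 0.0115  ]
[0.5612 0.3155 0.029 ] [0.5519 0.1419 0.06  ]
```

```bash
python3 - <<'E'
from h import *
import pickle
W=[.556,.226]
env.move_straight([*W,.15],rotation=[-90,0,85],rate=.2); 
env.move_straight([*W,.030],rate=.12); s=st()
print(env.move_straight([*W,.0115],rate=.04)); 
print(env.move_straight([*W,.0065],rate=.015,force_limit=3)); s=st(); print("width",87*s["opening"])
p=grab("scene","g_scene.png",4,(120,120,300,260))
E
```

```text
t 21.67 pos [0.5566, 0.2264, 0.0309] rot [-90.1, -0.1, 85.0] F [-0.3, -0.5, 0.1] op 0.754 q [38.0, 31.0, -16.0, 0.0, -43.0, -43.0]
False
True
t 22.59 pos [0.5563, 0.2262, 0.008] rot [-90.0, -0.0, 85.0] F [0.5, 0.2, 3.5] op 0.753 q [38.0, 33.0, -17.0, 0.0, -40.0, -43.0]
width 65.54192196679965
```

View pics/g_scene.png

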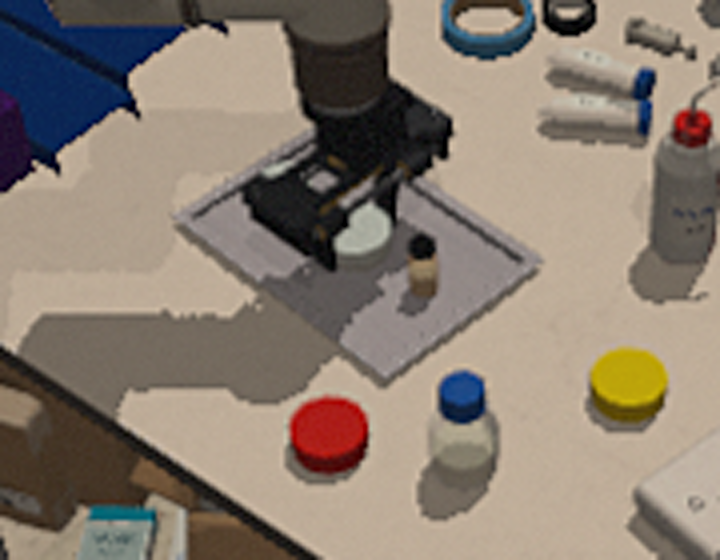

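```bash
python3 - <<'E'
from h import *
import pickle
env.gripper_to(1.0); s=st()
W=s["position"][:2]
env.move_straight([*W,.05],rate=.06); env.move_straight([W[0],W[1],.16],rate=.2)
env.move_straight([.558,.33,.24],rate=.25); st()
p=grab("wrist","i_wrist.png",1.5); pickle.dump(p,open("pi.pkl","wb"))
see(p,["small_dish_centre","vial_middle"])
for t in ["small_dish_centre","wide_dish_centre"]:
    for d in env.trace(p,t):
        m=d["mask"].astype(np.uint8); ys,xs=np.nonzero(m); u,v=(xs.min()+xs.max())/2,(ys.min()+ys.max())/2
        print(t,round(d["score"],2),m.sum(),xs.min(),xs.max(),ys.min(),ys.max(),pix2plane(p,u,v,.028).round(4))
E
```

```text
t 23.34 pos [0.5556, 0.2257, 0.007] rot [-89.9, 0.0, 85.0] F [-0.7, -0.2, -0.2] op 0.994 q [38.0, 33.0, -17.0, -0.0, -40.0, -43.0]
t 25.58 pos [0.557, 0.3292, 0.2377] rot [-89.8, 0.2, 85.0] F [-0.2, -0.2, -0.1] op 1.001 q [45.0, 24.0, 5.0, -0.0, -72.0, -50.0]
small_dish_centre [([0.567, 0.314, 0.027], 0.71)]
vial_middle [([0.553, 0.158, 0.031], 0.81)]
wide_dish_centre 0.74 2859 223 281 44 106 [0.5566 0.2251 0.028 ]
wide_dish_centre 0.66 28100 161 339 0 198 [0.5613 0.2505 0.028 ]
```

View pics/i_wrist.png

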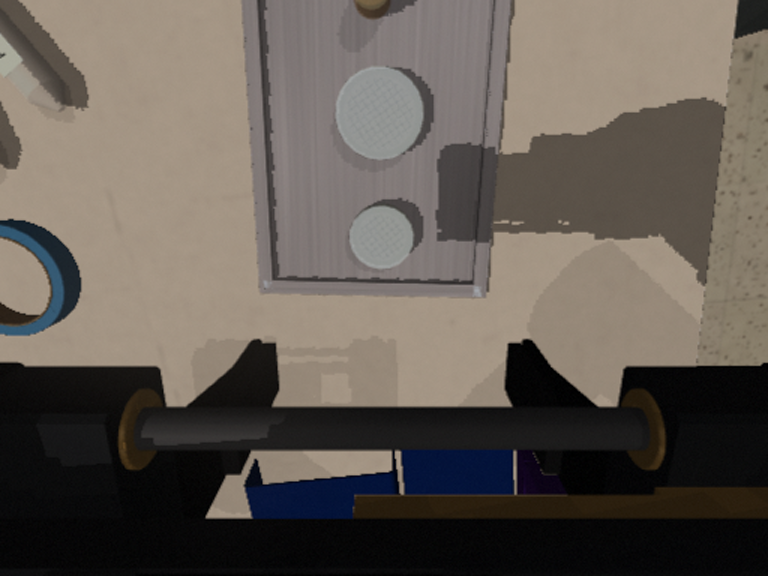

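The wide dish lies flat at (380,112). Its measured position agrees with the release point to within 1 mm. The small dish is at (381,237).

```bash
python3 - <<'E'
from h import *
import pickle
p=pickle.load(open("pi.pkl","rb"))
S=pix2plane(p,(381.5)/1.5-.5,(237.5)/1.5-.5,.029)[:2]; print(S)
env.move_straight([*S,.10],rate=.2)
env.move_straight([*S,.04],rate=.15)
print(env.move_straight([*S,.0085],rate=.06,force_limit=5)); s=st()
if s["position"][2]<.012:
    env.gripper_to(0,grasp_force=15); s=st(); print("width",87*s["opening"])
E
```

```text
[0.56330625 0.31824028]
False
t 27.91 pos [0.5634, 0.3183, 0.0083] rot [-89.9, 0.1, 85.0] F [-0.0, 0.3, -0.1] op 1.002 q [44.0, 36.0, -10.0, -0.0, -44.0, -49.0]
t 28.6 pos [0.5633, 0.3183, 0.0086] rot [-89.9, 0.0, 85.0] F [-0.6, -0.2, 0.4] op 0.591 q [44.0, 36.0, -10.0, -0.0, -44.0, -49.0]
width 51.435819605928586
```

```bash
python3 - <<'E'
from h import *
env.move_straight([.5633,.3183,.03],rate=.06)
env.move_straight([.5633,.3183,.27],rate=.2); s=st(); print("width",87*s["opening"])
env.move_straight([*C,.24],rotation=[-90,0,TH+120],rate=.3)
env.move_straight([*C,.13],rate=.15); s=st(); print("width",87*s["opening"])
env.move_straight([*C,.0885],rate=.06)
print(env.move_straight([*C,.0835],rate=.015,force_limit=3)); s=st(); print("width",87*s["opening"])
grab("scene","j_scene.png",4,(270,160,400,290))
E
```

```text
t 30.46 pos [0.5627, 0.318, 0.2684] rot [-89.8, 0.1, 85.0] F [-0.3, -0.1, -0.4] op 0.595 q [44.0, 23.0, 8.0, -0.0, -76.0, -49.0]
width 51.75298441688332
t 33.44 pos [0.5601, -0.2671, 0.1311] rot [-90.1, 0.1, 108.0] F [0.2, 0.0, -0.8] op 0.597 q [-11.0, 26.0, -7.0, 0.0, -57.0, 29.0]
width 51.909927944402114
True
t 34.6 pos [0.5597, -0.2671, 0.0854] rot [-90.1, 0.1, 108.0] F [0.1, 0.5, 4.6] op 0.593 q [-11.0, 29.0, -10.0, 0.0, -51.0, 29.0]
width 51.57010066504945
```

View pics/j_scene.png

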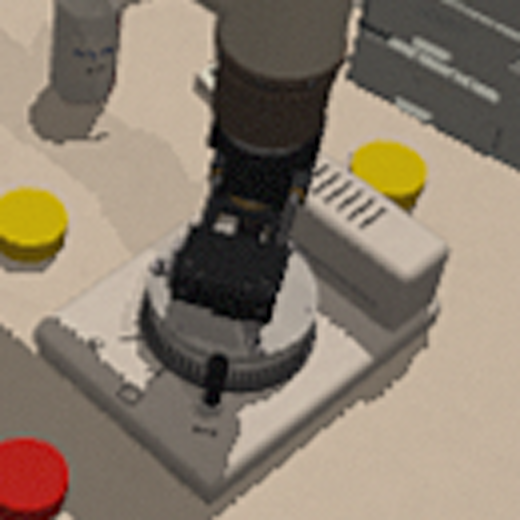

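```bash
python3 - <<'E'
from h import *
import pickle
env.gripper_to(1.0); s=st()
W=s["position"][:2]
env.move_straight([*W,.125],rate=.07); env.move_straight([*W,.2],rate=.2)
env.goto([0.56,-0.20,0.36],[-90,0,90]); st()
p=env.grab_frame("wrist"); pickle.dump(p,open("pk.pkl","wb"))
wire(p,"w3.png",*C,TH,-.6,.042)
E
```

```text
t 35.52 pos [0.5589, -0.2669, 0.0843] rot [-90.0, -0.0, 108.0] F [0.2, 0.3, 0.2] op 0.999 q [-11.0, 29.0, -10.0, -0.0, -51.0, 29.0]
t 37.51 pos [0.5595, -0.1996, 0.3581] rot [-89.8, -0.1, 90.0] F [0.7, 0.2, -0.9] op 1.002 q [-4.0, 16.0, 10.0, -0.0, -85.0, 4.0]
```

View pics/w3.png

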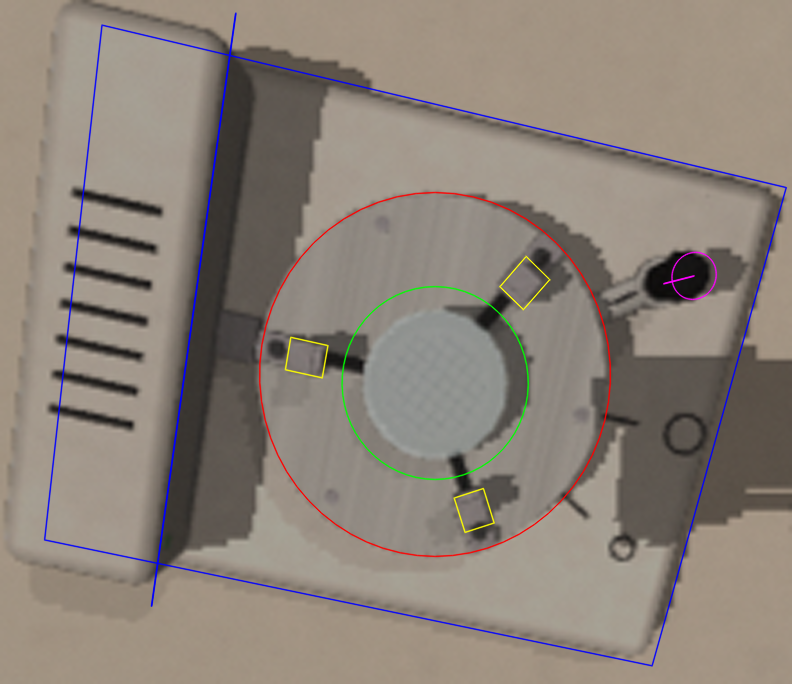

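The small dish is centred to about 1 mm, at (435,383). Now I close the stops.

```bash
python3 - <<'E'
from h import *
import pickle
env.gripper_to(.5)
env.goto(post(-.6,.16),[-90,0,pyaw(-.6)])
print(env.move_straight(post(-.6,.073),rate=.12,force_limit=12)); st()
env.gripper_to(0.0,grasp_force=10); s=st(); print("th",87*s["opening"])
if .1<s["opening"]<.24:
    for c in (-.45,-.3,-.15,0,.15,.3,.4,.5):
        env.move_straight(post(c,.073),rotation=[-90,0,pyaw(c)],rate=.06); s=st()
    env.dwell(.2); st()
    p=grab("scene","l_scene.png",4,(270,160,400,290))
E
```

```text
False
t 40.38 pos [0.4722, -0.3034, 0.0738] rot [-90.1, -0.1, 22.4] F [0.2, 0.3, 0.1] op 0.498 q [-16.0, 25.0, -20.0, 0.0, -46.0, -51.0]
t 40.98 pos [0.4714, -0.3032, 0.0732] rot [-90.0, -0.0, 22.4] F [-0.2, 0.2, 2.0] op 0.176 q [-16.0, 25.0, -20.0, 0.0, -46.0, -51.0]
th 15.326117408973058
t 41.37 pos [0.4668, -0.2889, 0.0732] rot [-89.9, 0.0, 13.9] F [-0.5, 4.7, 4.3] op 0.178 q [-15.0, 24.0, -21.0, -0.0, -45.0, -61.0]
t 41.75 pos [0.4647, -0.276, 0.0732] rot [-90.0, 0.0, 5.4] F [-1.1, -0.8, 2.8] op 0.178 q [-13.0, 23.0, -23.0, 0.0, -44.0, -71.0]
t 42.13 pos [0.4643, -0.2618, 0.0732] rot [-90.0, 0.0, -3.2] F [-2.0, 0.1, 3.0] op 0.174 q [-12.0, 22.0, -24.0, 0.0, -44.0, -81.0]
t 42.52 pos [0.4661, -0.2473, 0.0731] rot [-90.0, 0.0, -11.9] F [-3.4, 2.6, 6.1] op 0.182 q [-10.0, 22.0, -24.0, -0.0, -44.0, -92.0]
t 42.9 pos [0.4701, -0.233, 0.0731] rot [-89.9, 0.0, -20.5] F [-2.5, 4.7, 7.1] op 0.175 q [-9.0, 22.0, -25.0, -0.0, -44.0, -102.0]
t 43.28 pos [0.4758, -0.2206, 0.0731] rot [-90.0, 0.1, -29.0] F [-2.6, 1.5, 5.2] op 0.177 q [-7.0, 22.0, -25.0, -0.0, -44.0, -112.0]
t 43.59 pos [0.4805, -0.2127, 0.073] rot [-90.1, 0.1, -34.8] F [-4.7, 1.3, 6.9] op 0.175 q [-6.0, 22.0, -25.0, -0.0, -44.0, -119.0]
t 43.9 pos [0.4867, -0.2046, 0.073] rot [-90.0, 0.1, -40.5] F [-2.5, 4.3, 5.8] op 0.179 q [-5.0, 22.0, -24.0, -0.0, -44.0, -125.0]
t 44.1 pos [0.4867, -0.2046, 0.073] rot [-90.0, 0.1, -40.5] F [-2.5, 4.4, 5.6] op 0.179 q [-5.0, 22.0, -24.0, -0.0, -44.0, -125.0]
```

View pics/l_scene.png

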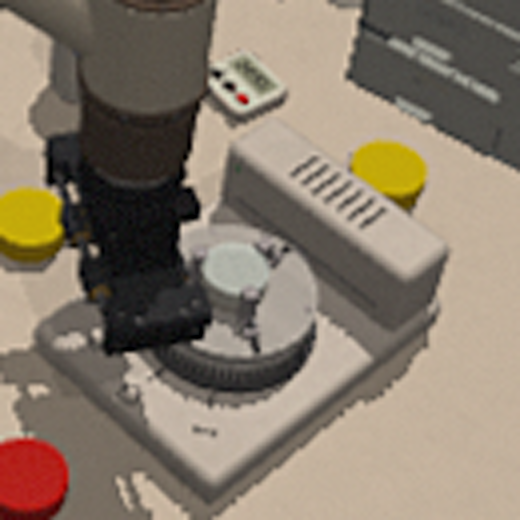

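```bash
python3 - <<'E'
from h import *
import pickle
env.gripper_to(.5); env.dwell(.2)
s=st()
env.move_straight([*s["position"][:2],.16],rate=.15)
env.goto([0.56,-0.20,0.36],[-90,0,90]); st()
p=env.grab_frame("wrist"); pickle.dump(p,open("pm.pkl","wb"))
wire(p,"w4.png",*C,TH,.5,.0265)
grab("scene","m_scene.png",2.6,(120,120,400,300))
E
```

```text
t 45.13 pos [0.4871, -0.2051, 0.073] rot [-90.0, -0.0, -40.6] F [-0.3, 0.5, 0.0] op 0.499 q [-5.0, 22.0, -24.0, 0.0, -44.0, -125.0]
t 47.82 pos [0.5598, -0.1999, 0.3593] rot [-89.9, -0.0, 90.0] F [-0.9, 0.1, 0.1] op 0.496 q [-4.0, 16.0, 10.0, -0.0, -85.0, 4.0]
```

View pics/w4.png

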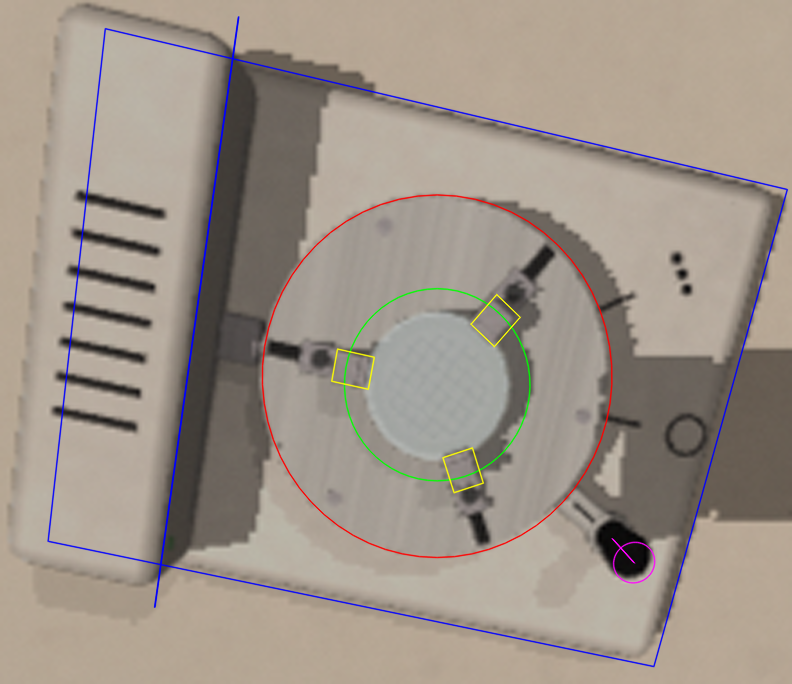

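View pics/m_scene.png

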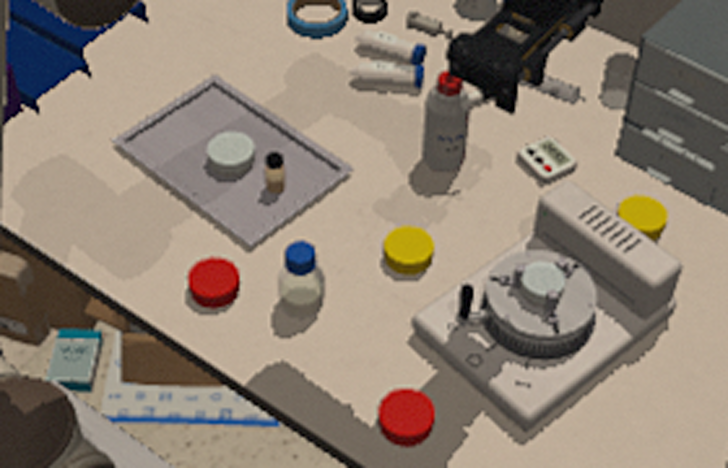

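The post and stops match the closed model, and the small dish lies centred at (438,386). The wide dish is flat on the tray; the vial cap (275,160) and the two bottles are where they were. Handing in.

```bash
python3 - <<'E'
from h import *
env.close_job(); st()
E
```

```text
the job is handed in; nothing more can be done
the job is handed in; nothing more can be done
```

I carried out the dish change in the order asked and handed it in at about 48 s on the robot's clock, with no verdict reported. I turned the collar to the open click, put the wide dish down in the middle of the tray, and set the small dish in the middle of the stage. Then I turned the collar back to its last click.

**What the last pictures showed:**
- **Collar:** the post is about 0.01 rad from the closed click, and it stayed there after release. Radially, its image lay about 3 mm further in than my drawn model; I put that down to the post's taper and the calibration. I confirmed the click by picture only, not by pushing the post again.
- **Stops and small dish:** the three stops match the closed position round the small dish, which is centred to about 1 mm.
- **Wide dish:** it lies flat on the tray, and its measured position agreed with where I released it to within 1 mm.
- **Vial and bottles:** the vial and the reagent bottle are where they were, to about a pixel in the scene camera. The wash bottle looked unmoved, but I did not measure it.
- **Forces and level:** wrist force readings stayed below about 10 N, and the tool's tilt never read more than about 0.2°. The gripper was clear of everything at the end.

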